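# Change the coin-roll feeder over to the catch tray

### The arm

A 6-joint arm with a two-finger parallel gripper is mounted at the origin on a cart in front of the work surface, level with it; the furniture and walls round the work are solid. World frame = base frame: x ahead of the robot, y to its left, z up, the work surface at z = 0. Lengths are in m, angles in rad, forces in N, time in s.
With the tool pointing down it reaches from about 0.35 to 0.975 m from the base axis. Payload 4.9 kg.
Tool frame: the origin (TCP) lies at the very end of the fingers, on their centre line; the grasp point (between the pads) lies 19 mm behind it; z points along the fingers, y is the line along which they close (so a half turn about z gives the same grasp; the last joint's range is limited). The gripper opens to 85 mm and grips with 20 to 120 N. Pads are 22 mm wide; open, the fingers measure 114 mm over their backs; the gripper's body (76 mm by 85 mm) begins 54 mm behind the grasp point. The pads swing forward as they close: fully open they stand 13 mm farther back than shut.
Start: joints at [1.183, 0.053, 1.613, -0, 1.476, -0.119], TCP at [0.166, 0.603, 0.231] pointing down, gripper open.
Joint ranges: [-3.01, 3.01], [-1.01, 2.22], [0.06, 2.58], [-1.02, 4.17], [0.09, 2.62], [-3.14, 3.14]. Speed limits (rad/s): [2.57, 2.57, 3.14, 3.14, 3.14, 3.14].

### API

Orientations are given as a rotation vector (axis times angle).
In Python, from station import ctrl, imaging gives the robot as it stands.
- The arm moves only by the tool play_rows, never from a script. Its argument "series" is a list of rows, each a list of 3 entries, a list of its own where there are three numbers: the opening, from 0 (shut) to 1 (fully open), then the shift along the tool's x, y, z each as a share of 0.05 m, from -1 to 1, then the turn, a rotation vector about the tool's x, y, z each as a share of 8 degrees, from -1 to 1. In form: [[grip, [dx, dy, dz], [ax, ay, az]], ...]. A call has 1 to 8 rows; each row shifts and turns the commanded pose from where the row before left it, along the tool's axes as they then stand; what a row does not reach is not made up. A row lasts 1/8 s, in which the tool goes at most 62.5 mm and 10.7 degrees, less where a joint would pass 70% of its speed; a pose out of reach is approached as far as the arm can. A call with a number of a shift or a turn outside -1 to 1 is refused whole. A call with a gripper value outside its range is refused whole. The fingers move at their own pace and stop on an object; "force" is the grip in N (left out, the last holds). Time passes only in rows, so rows that do not move let the fingers close. It gives the time, the measured TCP pose, the force, the opening and the grip force at its end, in the units of the state.
- ctrl.get_obs(): the state, without advancing time (a new reading comes with each control period).
- imaging.get_image(name): name is "scene" or "side" or "wrist"; returns a dict with "color" (400x640x3 uint8, blue, green, red), "fx", "fy", "cx", "cy" (pixels), "extrinsics" (4x4, takes a point from world to camera coordinates); the wrist camera has in their place "hand_eye" (4x4, takes a point from camera to tool coordinates, whose origin is the TCP and whose axes are the flange's). Camera axes: x right, y down, z forward; pixel columns grow to the right and rows downward; lengths in m; the calibration is good to about 2 mm. A picture is of the moment at which its call begins: read the wrist's pose just before it. There is no depth.
- ctrl.finish_job(): hands the job in; it is judged then, once.
The state is a dict: "t": time; "q": joint angles; "dq": joint speeds; "effort": joint torques, N m; "tool_pos": TCP position; "tool_rot": TCP orientation; "contact_force": force on the tool from outside, world axes, zero at the start; "wrist_torque": the same for the moment, N m; "opening": finger opening in m; "grip_force": force on a finger pad.
Only numpy, scipy, OpenCV 4.12 (cv2) and the standard library are available. Lean on these libraries where they do the work, as an engineer would, in place of code of your own. Each camera call takes 0.05 s, during which the arm holds its last target. There are 200 camera calls.

### The job

The holding chute of the coin-roll feeder is full and rolls are held up on its seesaw gate. Using only the fingertips, push the empty steel catch tray along the counter into its runners until it is fully home under the spout, then press the raised right-hand thumb plate down to rock the gate fully over, so that the three held-up rolls run down into the tray; leave the gate rocked to the right and the tray in its runners. Only push and press, lift nothing: do not touch the coin rolls, of which the two in the full chute stay there, and leave the other things on the counter alone.

Things in the scene. Friction and masses are not known exactly. Their poses are not given: they have to be found in the camera images.
- feeder: coin-roll feeder, fixed machine of grey and bare steel with clear front cheek, 124 deep (x) x 190 (y) mm. Origin on the counter under the gate's pivot, midway between the cheeks; x away from the robot, z up, y to the robot's left, from the spout side (-y) to the full holding chute (+y, end stop at y = 87). Cheeks at x = -50 and 50, 86 high; the magazine (y -20 to 20, with lip -28 to 28) is 165 high
- spout_lip (a point): middle of the lip of the open right-hand chute that slopes down from the gate: feeder frame (0, -104, 49) mm, chute 95 wide, 46 mm clear under the lip. The tray's near wall goes under it
- tray_home (a point): where the tray's origin lies when the tray is fully home: feeder frame (0, -140, 0) mm, axes as the feeder's. Two low steel runners (14 high, inner faces at x = -60 and 60, y -87 to -141 with the last 20 mm flared outward) guide the tray; it stops against the machine's face at y = -88
- tray: loose open catch tray of bare steel, 108 (x) x 104 (y) mm, walls 4 thick: sides 32 high, near wall facing the machine (+y) 28, far wall (-y, to the robot's right) 56 high with a rolled rim; floor 4. About 0.8 kg, slides with about 5 N. Origin mid underside, z up, axes about as the feeder's. Starts 55 to 95 mm short of home, nearly in line with the runners
- gate (a joint): angle of the seesaw gate about its pivot (along the feeder's x, 75 mm above the counter): 0 = rocked left to the holding chute (start), 0.48 rad = fully right on its stop, feeding the spout. Top-heavy: it stays on either side. About 2 N on the right thumb plate rock it; let go before the held-up rolls have run off, it can fall back left
- right_plate (a point): centre of the rubber top (37 x 29 mm) of the right-hand thumb plate, on the gate's V-shaped yoke above the front cheek. Raised at the start at feeder (-43, -59, 136) mm, fully down at (-43, -81, 102): going down it swings 22 mm to the right. It turns with the gate; tilted 0.24 rad either way at the ends
- left_plate (a point): the same on the left-hand thumb plate: down at the start, at feeder (-43, 81, 102) mm; raised when the gate is rocked right
- roll_1_mid (a point): paper-wrapped coin roll, a cylinder of diameter 26 and length 88, about 0.3 kg, lying along the feeder's x; this point is its middle. Lies lowest in the full holding chute and stays there
- roll_2_mid (a point): paper-wrapped coin roll, a cylinder of diameter 26 and length 88, about 0.3 kg, lying along the feeder's x; this point is its middle. Second in the full holding chute; stays there
- roll_3_mid (a point): paper-wrapped coin roll, a cylinder of diameter 26 and length 88, about 0.3 kg, lying along the feeder's x; this point is its middle. Held up on the left half of the gate; must end in the tray
- roll_4_mid (a point): paper-wrapped coin roll, a cylinder of diameter 26 and length 88, about 0.3 kg, lying along the feeder's x; this point is its middle. Held up on the middle of the gate; must end in the tray
- roll_5_mid (a point): paper-wrapped coin roll, a cylinder of diameter 26 and length 88, about 0.3 kg, lying along the feeder's x; this point is its middle. In the magazine above the gate; must end in the tray
- roll_1: the coin roll of point roll_1_mid; origin at the middle of one end face, z along the roll
- roll_2: the coin roll of point roll_2_mid; origin at the middle of one end face, z along the roll
- roll_3: the coin roll of point roll_3_mid; origin at the middle of one end face, z along the roll
- roll_4: the coin roll of point roll_4_mid; origin at the middle of one end face, z along the roll
- roll_5: the coin roll of point roll_5_mid; origin at the middle of one end face, z along the roll
- stapler: bystander, sizes in mm: black desk stapler, 36 x 128 x 46; leave alone
- stamp: bystander, sizes in mm: round hand stamp with turned wooden handle, 30 x 30 x 75, standing; leave alone
- till_roll: bystander, sizes in mm: white paper till roll standing on end, diameter 58, 57 high; leave alone
- stack_a: bystander, sizes in mm: coin stack, diameter 26, 25 high; leave alone
- stack_b: bystander, sizes in mm: lower coin stack, diameter 26, 12 high; leave alone
- pen: bystander, sizes in mm: dark pen lying down, 136 long, 12 thick; leave alone
- ink_pad: bystander, sizes in mm: flat stamp ink pad, 69 x 98 x 19; leave alone
There are look-alikes about, which are no part of the job. Leave any yellow look-alike of the roll_1 alone.

How it is judged:
By the outcome, as a careful person would: the job done as asked, in the order asked, and still so for the second after the job is handed in, with the robot touching nothing.
It also fails if it takes over 54 s, if anything falls off the work surface, if the arm or the gripper's body presses on something with over 40 N, if the wrist force passes 120 N, or if a joint passes its speed limit or range.

## Working session

There is one attempt and no reset: what is moved stays moved. The work goes in short steps, Python scripts to look and compute and a tool call to move; the robot and the scene stay as the last step left them, time stands still between calls to the robot, and variables do not carry over. Pictures are saved under pics/ and viewed, at most 10 in all, crops included, and the job is handed in when it is done.

Besides the shell and the picture viewer there is one more tool, called after "Emit:" by a JSON object that holds its "method" and its "body", one argument or row to a line. play_rows: Moves the arm, as the interface text tells. Shift numbers are shares of 0.05 m and turn numbers shares of 8 degrees, none past 1 either way. Its arguments: {"type":"object","properties":{"series":{"type":"array"},"force":{"type":"number"}},"required":["series"]}

```bash
mkdir -p pics
python3 - <<'E'
from station import ctrl, imaging
import cv2,numpy as np
o=ctrl.get_obs();print(o['t'],o['tool_pos'],o['tool_rot'],o['opening'])
for n in ['scene','side']:
    d=imaging.get_image(n);cv2.imwrite(f'pics/{n}0.png',d['color'])
    print(n,d['fx'],d['fy'],d['cx'],d['cy'],np.round(d['extrinsics'],4).tolist())
E
```

```text
0.0 [0.16574006 0.60199323 0.23006291] [-4.20874228e-01 -3.11273018e+00  3.06549712e-03] 0.08552139493248755
scene 455.2529833530612 455.2529833530612 315.0118693285034 201.4748398602423 [[0.7733, -0.634, -0.0047, -0.2795], [-0.315, -0.3777, -0.8707, 0.2624], [0.5503, 0.6748, -0.4918, 1.2129], [0.0, 0.0, 0.0, 1.0]]
side 415.163630220472 415.163630220472 325.39414159686135 193.67212684874985 [[-0.9781, -0.2071, -0.0214, 0.4569], [-0.1226, 0.6562, -0.7446, 0.0643], [0.1682, -0.7256, -0.6672, 1.4036], [0.0, 0.0, 0.0, 1.0]]
```

View pics/scene0.png

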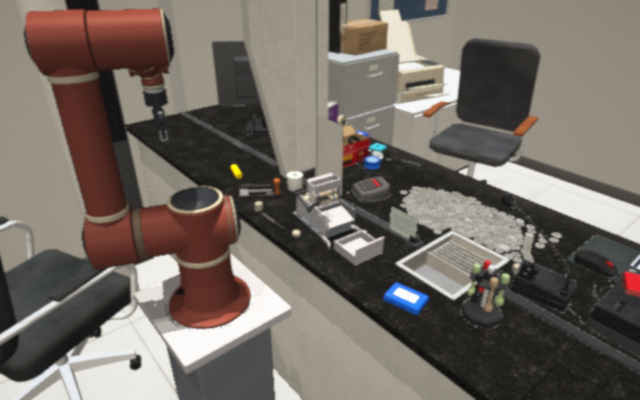

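View pics/side0.png

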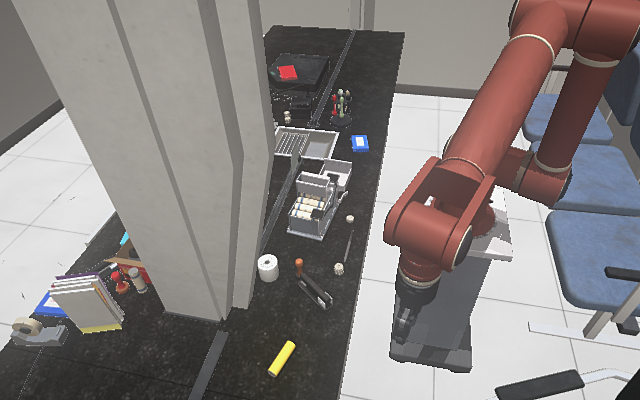

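The scene shows the feeder at about (325,205) and the small bare-steel tray at (358,245). The big coin tray at (455,262) is a look-alike and the yellow roll is at (236,171). In the side view the feeder is at (315,210) and the tray at (336,175). Next is a close crop of both views.

Run:
```python
import cv2,numpy as np
a=cv2.imread('pics/scene0.png')[165:275,285:395];b=cv2.imread('pics/side0.png')[145:255,270:380]
r=lambda i:cv2.resize(i,(400,400),interpolation=cv2.INTER_CUBIC)
cv2.imwrite('pics/crop.png',np.hstack([r(a),r(b)]))
```

```text
(no output)
```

View pics/crop.png

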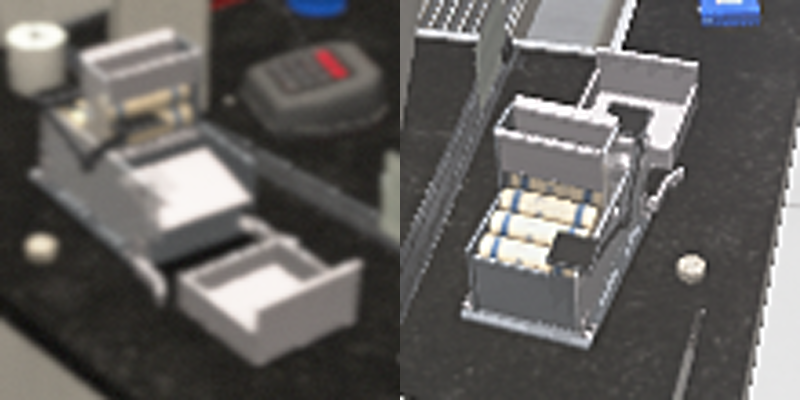

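The crop shows the tray clear of the runners, its tall far wall to the right. The dark raised right plate is at side (333,178) and the dark lowered left plate at (317,213). Converting these pixels to positions.

```bash
cat > h.py <<'E'
import numpy as np
K={'scene':(455.253,315.012,201.475,np.array([[0.7733,-0.634,-0.0047,-0.2795],[-0.315,-0.3777,-0.8707,0.2624],[0.5503,0.6748,-0.4918,1.2129]])),
'side':(415.164,325.394,193.672,np.array([[-0.9781,-0.2071,-0.0214,0.4569],[-0.1226,0.6562,-0.7446,0.0643],[0.1682,-0.7256,-0.6672,1.4036]]))}
def ray(n,u,v):
    f,cx,cy,E=K[n];R=E[:,:3];return -R.T@E[:,3],R.T@np.array([(u-cx)/f,(v-cy)/f,1])
def pl(n,u,v,z):
    c,d=ray(n,u,v);return np.round(c+d*(z-c[2])/d[2],4)
def proj(n,p):
    f,cx,cy,E=K[n];q=E[:,:3]@p+E[:,3];return np.round([f*q[0]/q[2]+cx,f*q[1]/q[2]+cy],1)
E
python3 - <<'E'
from h import *
sc=lambda u,v,z:pl('scene',285+u/3.636,165+v/3.636,z)
sd=lambda u,v,z:pl('side',270+(u-400)/3.636,145+v/3.636,z)
print('tray bottom scene',sc(260,362,0),sc(188,325,0),sc(358,318,0),'fartop',sc(262,308,.056),sc(360,262,.056))
print('tray side: far wall top',sd(600,52,.056),sd(697,65,.056),'near wall bottom corner -x',sd(672,165,0))
print('mag top scene',sc(80,50,.165),sc(205,68,.165),sc(108,97,.165),sc(172,30,.165))
print('mag top side',sd(513,97,.165),sd(622,118,.165),sd(497,130,.165),sd(612,148,.165))
print('feeder base side',sd(463,315,0),sd(588,347,0),'scene',sc(35,175,0),sc(150,295,0))
print('raised plate',sd(630,122,.136),'left plate',sd(580,252,.102))
E
```

```text
tray bottom scene [ 0.407  -0.1377  0.    ] [ 0.3957 -0.0625  0.    ] [ 0.5126 -0.1467  0.    ] fartop [ 0.4041 -0.1397  0.056 ] [ 0.5117 -0.1445  0.056 ]
tray side: far wall top [ 0.4964 -0.1371  0.056 ] [ 0.3951 -0.1335  0.056 ] near wall bottom corner -x [ 0.404  -0.0406  0.    ]
mag top scene [0.443  0.1391 0.165 ] [0.5047 0.0421 0.165 ] [0.4063 0.0549 0.165 ] [0.5324 0.1172 0.165 ]
mag top side [0.5257 0.0806 0.165 ] [0.426  0.0915 0.165 ] [0.528  0.1267 0.165 ] [0.4265 0.1318 0.165 ]
feeder base side [0.5531 0.1943 0.    ] [0.4346 0.2105 0.    ] scene [0.4449 0.215  0.    ] [ 0.3996 -0.009   0.    ]
raised plate [0.4252 0.0614 0.136 ] left plate [0.4417 0.1963 0.102 ]
```

Emit:
{"method": "play_rows", "body": {
  "series": [
    [0.7,[0,0,-0.2],[0,0,1]],
    [0.7,[0,0,-0.2],[0,0,1]],
    [0.7,[0,0,-0.2],[0,0,1]],
    [0.7,[0,0,-0.2],[0,0,1]],
    [0.7,[0,0,-0.2],[0,0,1]],
    [0.7,[0,0,-0.2],[0,0,1]],
    [0.7,[0,0,-0.2],[0,0,1]],
    [0.7,[0,0,0],[0,0,1]]
  ]
}}

```text
t: 1.1
tool_pos: [0.166, 0.6027, 0.3019]
tool_rot: [-2.012, -2.412, -0.001]
contact_force: [-0.3, 0.4, -1.1]
opening: 0.0602
grip_force: 0.0
```

Emit:
{"method": "play_rows", "body": {
  "series": [
    [0.7,[-0.7,0.7,0],[0,0,1]],
    [0.7,[-0.8,0.7,0],[0,0,1]],
    [0.7,[-0.8,0.7,0],[0,0,0]],
    [0.7,[-0.8,0.7,0],[0,0,0]],
    [0.7,[-0.8,0.7,0],[0,0,0]],
    [0.7,[-0.8,0.7,0],[0,0,0]],
    [0.7,[-0.8,0.7,0],[0,0,0]],
    [0.7,[-1,0.1,0],[0,0,0]]
  ]
}}

```text
t: 2.1
tool_pos: [0.4002, 0.2685, 0.3005]
tool_rot: [-2.325, -2.113, 0.002]
contact_force: [0.7, -0.4, 0.4]
opening: 0.0598
grip_force: 0.0
```

Emit:
{"method": "play_rows", "body": {
  "series": [
    [0.7,[-1,0.1,0],[0,0,0]],
    [0.7,[-1,0.1,0],[0,0,0]],
    [0.7,[-1,0.1,0],[0,0,0]],
    [0.7,[-1,0,0],[0,0,0]],
    [0.7,[-1,0,0],[0,0,0]],
    [0.7,[0,0,0],[0,0,0]]
  ]
}}

```text
t: 2.85
tool_pos: [0.3903, 0.0176, 0.3009]
tool_rot: [2.33, 2.107, -0.001]
contact_force: [1.3, 0.4, 0.5]
opening: 0.0599
grip_force: 0.0
```

Run:
```python
from station import ctrl, imaging
import cv2,numpy as np,pickle
o=ctrl.get_obs();d=imaging.get_image('wrist');cv2.imwrite('pics/w1.png',d['color'])
pickle.dump((o['tool_pos'],o['tool_rot'],d['fx'],d['cx'],d['cy'],d['hand_eye']),open('w1.pkl','wb'))
print(d['fx'],d['cx'],d['cy'],np.round(d['hand_eye'],3))
```

```text
326.5572587859868 322.6832721323992 207.8665951766258 [[-0.001 -0.956 -0.294  0.075]
 [ 1.    -0.001  0.     0.   ]
 [-0.    -0.294  0.956 -0.142]
 [ 0.     0.     0.     1.   ]]
```

View pics/w1.png

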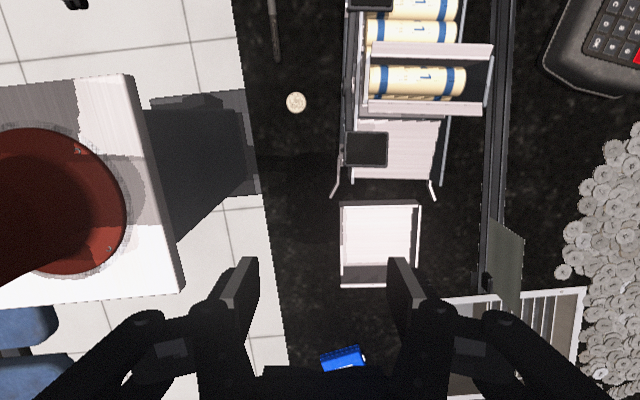

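The wrist view shows the tray clearly: near wall top at (341,202)–(420,202), far rim at row ~288. The runner tips are at (334,197) and (434,200), and the right plate spans (346,132)–(388,166).

```bash
cat >> h.py <<'E'
import pickle
from scipy.spatial.transform import Rotation as Ro
def wp(u,v,z,fn='w1.pkl'):
    p,r,f,cx,cy,H=pickle.load(open(fn,'rb'));H=np.array(H);R=Ro.from_rotvec(r).as_matrix()
    c=np.array(p)+R@H[:3,3];d=R@H[:3,:3]@np.array([(u-cx)/f,(v-cy)/f,1])
    return np.round(c+d*(z-c[2])/d[2],4)
E
python3 - <<'E'
from h import *
import cv2
print('tray near top',wp(340,201,.030),wp(421,201,.030),'far rim',wp(341,288,.056),wp(418,288,.056), 'near side -x far', wp(341,264,.032),wp(419,264,.032))
print('runner tips',wp(333,197,.014),wp(434,200,.014),'bends',wp(342,181,.014),wp(430,181,.014))
print('plate',wp(346,132,.136),wp(388,132,.136),wp(346,166,.136),wp(388,166,.136),wp(367,149,.136))
print('mag lip top',wp(370,44,.165),wp(492,44,.165),wp(367,115,.165),wp(483,115,.165))
i=cv2.imread('pics/w1.png')[115:305,310:450];cv2.imwrite('pics/w1c.png',cv2.resize(i,(440,597),interpolation=cv2.INTER_CUBIC))
E
```

```text
tray near top [ 0.4088 -0.0274  0.03  ] [ 0.5148 -0.0381  0.03  ] far rim [ 0.3991 -0.1409  0.056 ] [ 0.5019 -0.1514  0.056 ] near side -x far [ 0.4024 -0.1177  0.032 ] [ 0.5103 -0.1287  0.032 ]
runner tips [ 0.4003 -0.0254  0.014 ] [ 0.537  -0.0436  0.014 ] bends [ 0.4143 -0.0045  0.014 ] [ 0.5317 -0.0164  0.014 ]
plate [0.4172 0.0684 0.136 ] [0.4556 0.0645 0.136 ] [0.4147 0.037  0.136 ] [0.4542 0.033  0.136 ] [0.4354 0.0509 0.136 ]
mag lip top [0.4392 0.1349 0.165 ] [0.5329 0.1253 0.165 ] [0.4336 0.0824 0.165 ] [0.5282 0.0728 0.165 ]
```

View pics/w1c.png

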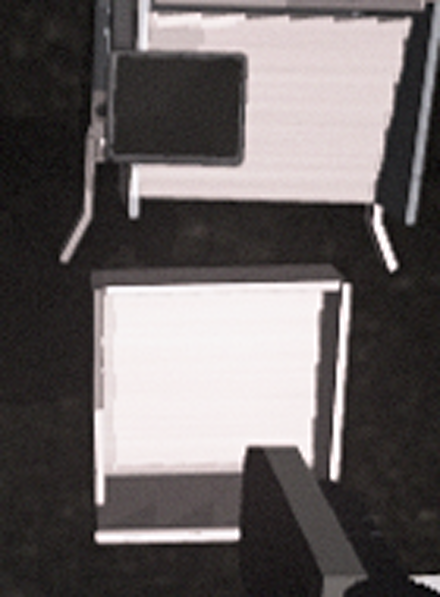

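Run:
```python
from h import *
print('inkpad',wp(320,350,.019),wp(362,345,.019),pl('scene',385,295,.019),pl('scene',404,283,.019),pl('scene',428,297,.019))
print('big tray corner',pl('scene',397,262,.05),pl('scene',445,231,.05),'plate',pl('scene',393,212,.0),pl('scene',417,240,0))
T=np.array([.484,.105]);R=Ro.from_euler('z',-5.9,degrees=True).as_matrix()[:2,:2]
tool=np.array([.3903,.0176])
for f in [(-.007,-.285),(-.043,-.059)]:
    w=T+R@np.array(f);print(f,w,'shift tool x,y:',R.T@(w-tool)[::1])
```

```text
inkpad [ 0.3571 -0.2696  0.019 ] [ 0.4233 -0.2668  0.019 ] [ 0.3558 -0.2976  0.019 ] [ 0.4315 -0.2971  0.019 ] [ 0.4365 -0.3747  0.019 ]
big tray corner [ 0.455  -0.2475  0.05  ] [ 0.688 -0.236  0.05 ] plate [ 0.7164 -0.0011  0.    ] [ 0.6445 -0.1685  0.    ]
(-0.007, -0.285) [ 0.44774121 -0.17777076] shift tool x,y: [ 0.07721959 -0.18843131]
(-0.043, -0.059) [0.43516302 0.05073261] shift tool x,y: [0.04121959 0.03756869]
```

Emit:
{"method": "play_rows", "body": {
  "series": [
    [0.7,[-0.94,0.39,0],[0,0,0]],
    [0.7,[-0.94,0.39,0],[0,0,0]],
    [0.7,[-0.94,0.38,0],[0,0,0]],
    [0.7,[-0.94,0.38,0],[0,0,0]],
    [0.7,[0,0,0.9],[0,0,0]],
    [0.7,[0,0,0.9],[0,0,0]],
    [0.7,[0,0,0.9],[0,0,0]],
    [0.7,[0,0,0.9],[0,0,0]]
  ]
}}

```text
t: 3.9
tool_pos: [0.4502, -0.1726, 0.1196]
tool_rot: [-2.321, -2.117, -0.001]
contact_force: [0.4, -0.1, -0.7]
opening: 0.0597
grip_force: 0.0
```

Emit:
{"method": "play_rows", "body": {
  "series": [
    [0.7,[0,0,0.9],[0,0,0]],
    [0.7,[0,0,0.5],[0,0,0]],
    [0.7,[0,0,0.5],[0,0,0]],
    [0.7,[0,0,0],[0,0,0]]
  ]
}}

```text
t: 4.4
tool_pos: [0.4483, -0.1718, 0.0238]
tool_rot: [-2.317, -2.113, 0.002]
contact_force: [-0.2, 0.4, -0.3]
opening: 0.0599
grip_force: 0.0
```

Emit:
{"method": "play_rows", "body": {
  "series": [
    [0.7,[0.15,0,0],[0,0,0]],
    [0.7,[0.15,0,0],[0,0,0]],
    [0.7,[0.1,0.02,0],[0,0,0]],
    [0.7,[0.1,0.02,0],[0,0,0]],
    [0.7,[0.1,0.02,0],[0,0,0]],
    [0.7,[0.1,0.02,0],[0,0,0]],
    [0.7,[0,0,0],[0,0,0]]
  ]
}}

```text
t: 5.28
tool_pos: [0.4576, -0.1404, 0.0273]
tool_rot: [2.321, 2.113, -0.0]
contact_force: [-0.8, -3.2, 2.1]
opening: 0.0601
grip_force: 1.6
```

Run:
```python
from station import ctrl, imaging
import cv2,numpy as np,pickle
o=ctrl.get_obs();d=imaging.get_image('wrist')
cv2.imwrite('pics/w2.png',d['color'])
pickle.dump((o['tool_pos'],o['tool_rot'],d['fx'],d['cx'],d['cy'],d['hand_eye']),open('w2.pkl','wb'))
```

```text
(no output)
```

View pics/w2.png

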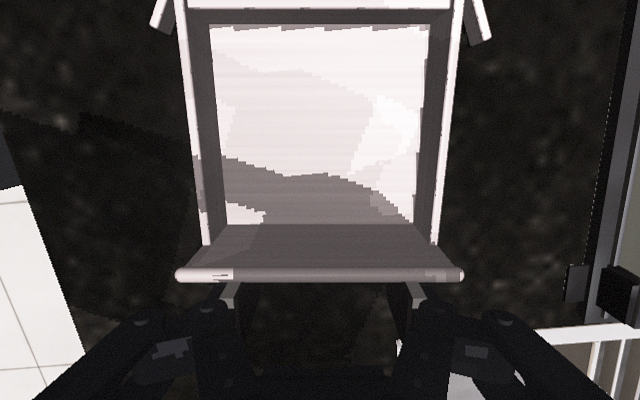

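The tray is centred between the runner tips, at (155,25) and (485,40), with both fingertips on the far wall. I'll carry on pushing.

Emit:
{"method": "play_rows", "body": {
  "series": [
    [0.7,[0.12,0,0],[0,0,0]],
    [0.7,[0.12,0,0],[0,0,0]],
    [0.7,[0.12,0,0],[0,0,0]],
    [0.7,[0.12,0,0],[0,0,0]],
    [0.7,[0.12,0,0],[0,0,0]],
    [0.7,[0.1,0,0],[0,0,0]],
    [0.7,[0,0,0],[0,0,0]]
  ]
}}

```text
t: 6.2
tool_pos: [0.4609, -0.1054, 0.0269]
tool_rot: [2.323, 2.113, 0.001]
contact_force: [-0.2, -3.7, 1.6]
opening: 0.0597
grip_force: 1.7
```

Emit:
{"method": "play_rows", "body": {
  "series": [
    [0.7,[0.06,0,0],[0,0,0]],
    [0.7,[0.06,0,0],[0,0,0]],
    [0.7,[0,0,0],[0,0,0]]
  ]
}}

```text
t: 6.58
tool_pos: [0.4614, -0.0997, 0.0269]
tool_rot: [2.323, 2.113, 0.0]
contact_force: [0.1, -4.6, 4.2]
opening: 0.0594
grip_force: 2.4
```

Emit:
{"method": "play_rows", "body": {
  "series": [
    [0.7,[0.05,0,0],[0,0,0]],
    [0.7,[0.05,0,0],[0,0,0]],
    [0.7,[0,0,0],[0,0,0]]
  ]
}}

```text
t: 6.95
tool_pos: [0.4612, -0.0982, 0.0271]
tool_rot: [2.319, 2.109, -0.01]
contact_force: [-5.3, -19.5, 2.7]
opening: 0.0598
grip_force: 9.9
```

Emit:
{"method": "play_rows", "body": {
  "series": [
    [0.7,[0.05,0,0],[0,0,0]],
    [0.7,[0.05,0,0],[0,0,0]],
    [0.7,[0,0,0],[0,0,0]]
  ]
}}

```text
t: 7.32
tool_pos: [0.4611, -0.0979, 0.0279]
tool_rot: [2.315, 2.105, -0.023]
contact_force: [-12.3, -37.8, 5.8]
opening: 0.06
grip_force: 19.2
```

The tray is firmly against its stop at the expected position. I'll back off, go up, shut the fingers and look.

Emit:
{"method": "play_rows", "body": {
  "series": [
    [0.7,[-0.5,0,0],[0,0,0]],
    [0.7,[-0.5,0,0],[0,0,0]],
    [0.7,[0,0,-0.9],[0,0,0]],
    [0.7,[0,0,-0.9],[0,0,0]],
    [0.7,[0,0,-0.9],[0,0,0]],
    [0,[0,0,-0.9],[0,0,0]],
    [0,[0.5,0,-0.9],[0,0,0]],
    [0,[0.9,0,0],[0,0,0]]
  ]
}}

```text
t: 8.32
tool_pos: [0.4653, -0.0689, 0.2556]
tool_rot: [2.323, 2.108, 0.008]
contact_force: [0.5, 0.8, -0.5]
opening: 0.005
grip_force: 0.0
```

Emit:
{"method": "play_rows", "body": {
  "series": [
    [0,[0.7,0,0],[0,0,0]],
    [0,[0,0,0],[0,0,0]]
  ]
}}

```text
t: 8.57
tool_pos: [0.4663, -0.032, 0.2504]
tool_rot: [-2.317, -2.117, -0.0]
contact_force: [0.3, 0.0, -0.5]
opening: -0.0001
grip_force: 0.0
```

Run:
```python
from station import ctrl, imaging
import cv2,numpy as np,pickle
o=ctrl.get_obs();d=imaging.get_image('wrist');print(o['tool_pos'],o['tool_rot'],o['opening'])
cv2.imwrite('pics/w3.png',d['color'])
pickle.dump((o['tool_pos'],o['tool_rot'],d['fx'],d['cx'],d['cy'],d['hand_eye']),open('w3.pkl','wb'))
```

```text
[ 0.46632494 -0.03195496  0.25035266] [-2.31745537e+00 -2.11676000e+00 -4.92144337e-04] -0.00010964590404971387
```

View pics/w3.png

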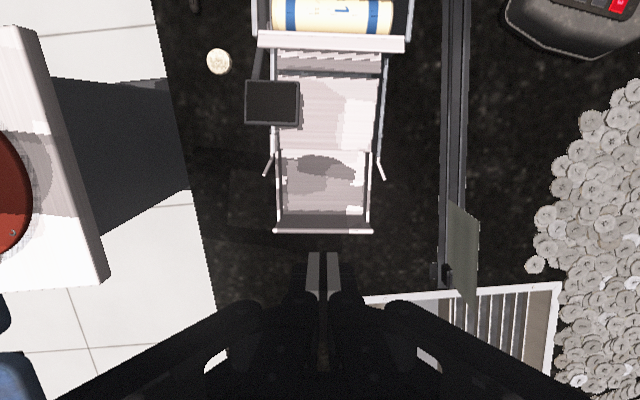

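The tray sits between the runners with its near wall under the lip. The plate centre is at (271,102) and the far rim spans (274,231)–(372,231).

Run:
```python
from h import *
T=np.array([.484,.105]);R=Ro.from_euler('z',-5.9,degrees=True).as_matrix()[:2,:2]
f=lambda p:np.round(R.T@(p[:2]-T),4)
for a in [(271.5,102.5,.136),(274,233,.056),(372,233,.056)]:
    w=wp(*a,'w3.pkl');print(w,f(w))
w=wp(271.5,102.5,.136,'w3.pkl')
p,r=pickle.load(open('w3.pkl','rb'))[:2];print(Ro.from_rotvec(r).as_matrix().T@(w-np.array(p)))
```

```text
[0.4354 0.0498 0.136 ] [-0.0427 -0.0599]
[ 0.4075 -0.0841  0.056 ] [-0.0567 -0.196 ]
[ 0.5152 -0.0939  0.056 ] [ 0.0515 -0.1946]
[ 0.07837519 -0.03796142  0.11459938]
```

Emit:
{"method": "play_rows", "body": {
  "series": [
    [0,[0.8,-0.38,0],[0,0,0]],
    [0,[0.74,-0.38,0],[0,0,0]],
    [0,[0,0,0.8],[0,0,0]],
    [0,[0,0,0.8],[0,0,0]],
    [0,[0,0,0.3],[0,0,0]],
    [0,[0,0,0],[0,0,0]]
  ]
}}

```text
t: 9.38
tool_pos: [0.4357, 0.0454, 0.1553]
tool_rot: [-2.323, -2.112, 0.003]
contact_force: [0.1, -0.1, 0.1]
opening: 0.0004
grip_force: 0.0
```

Emit:
{"method": "play_rows", "body": {
  "series": [
    [0,[0,0,0.2],[0,0,0]],
    [0,[0,0,0.16],[0,0,0]],
    [0,[-0.12,0,0.15],[0,0,0]],
    [0,[-0.1,0,0.17],[0,0,0]],
    [0,[-0.08,0,0.18],[0,0,0]],
    [0,[-0.06,0,0.18],[0,0,0]],
    [0,[0,0,0.12],[0,0,0]],
    [0,[0,0,0],[0,0,0]]
  ]
}}

```text
t: 10.38
tool_pos: [0.4365, 0.027, 0.1023]
tool_rot: [2.321, 2.112, 0.001]
contact_force: [-6.7, -3.1, 20.9]
opening: 0.0002
grip_force: 10.5
```

Emit:
{"method": "play_rows", "body": {
  "series": [
    [0,[0,0,0.04],[0,0,0]],
    [0,[0,0,0],[0,0,0]],
    [0,[0,0,0],[0,0,0]],
    [0,[0,0,0],[0,0,0]],
    [0,[0,0,0],[0,0,0]],
    [0,[0,0,0],[0,0,0]],
    [0,[0,0,0],[0,0,0]],
    [0,[0,0,0],[0,0,0]]
  ]
}}

```text
t: 11.38
tool_pos: [0.4367, 0.027, 0.1021]
tool_rot: [2.321, 2.113, 0.0]
contact_force: [-12.6, -2.7, 31.0]
opening: 0.0001
grip_force: 15.3
```

Run:
```python
from station import ctrl, imaging
import cv2,numpy as np
b=imaging.get_image('side')['color'][145:255,270:380]
a=imaging.get_image('scene')['color'][165:275,285:395]
r=lambda i:cv2.resize(i,(400,400),interpolation=cv2.INTER_CUBIC)
cv2.imwrite('pics/c4.png',np.hstack([r(a),r(b)]))
```

```text
(no output)
```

View pics/c4.png

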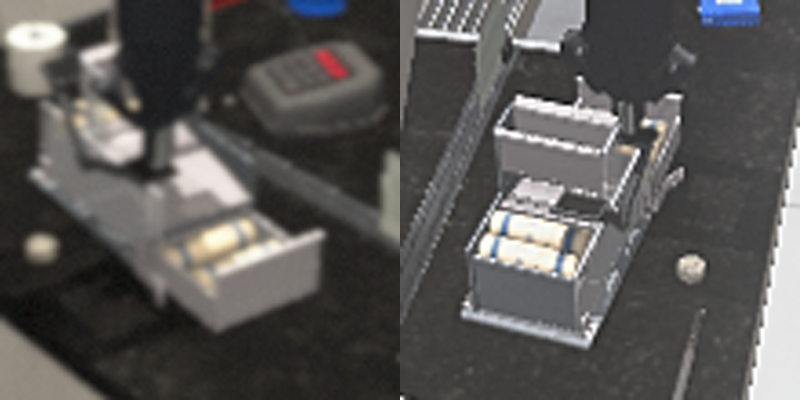

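The gate is on its stop, two rolls remain in the chute and rolls are visible in the tray at left crop (215,245). I'll hold a bit more, lift off slowly, then verify.

Emit:
{"method": "play_rows", "body": {
  "series": [
    [0,[0,0,0],[0,0,0]],
    [0,[0,0,0],[0,0,0]],
    [0,[0,0,-0.15],[0,0,0]],
    [0,[0,0,-0.2],[0,0,0]],
    [0,[0,0,-0.6],[0,0,0]],
    [0,[0,0,-0.9],[0,0,0]],
    [0,[0,0,-0.9],[0,0,0]],
    [0,[-0.9,0.4,-0.5],[0,0,0]]
  ]
}}

```text
t: 12.48
tool_pos: [0.4508, -0.0174, 0.2613]
tool_rot: [2.317, 2.119, 0.005]
contact_force: [0.4, 0.1, -0.4]
opening: -0.0002
grip_force: 0.0
```

Emit:
{"method": "play_rows", "body": {
  "series": [
    [0,[-0.9,0.2,0],[0,0,0]],
    [0,[0,0,0],[0,0,0]],
    [0,[0,0,0],[0,0,0]]
  ]
}}

```text
t: 12.85
tool_pos: [0.4555, -0.064, 0.2578]
tool_rot: [-2.322, -2.113, 0.001]
contact_force: [-0.5, 0.2, -0.2]
opening: -0.0003
grip_force: 0.0
```

Run:
```python
from station import ctrl, imaging
import cv2,numpy as np
a=imaging.get_image('wrist')['color'][0:300,150:450]
b=imaging.get_image('side')['color'][145:255,270:380]
r=lambda i:cv2.resize(i,(400,400),interpolation=cv2.INTER_CUBIC)
cv2.imwrite('pics/c5.png',np.hstack([r(a),r(b)]))
```

```text
(no output)
```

View pics/c5.png

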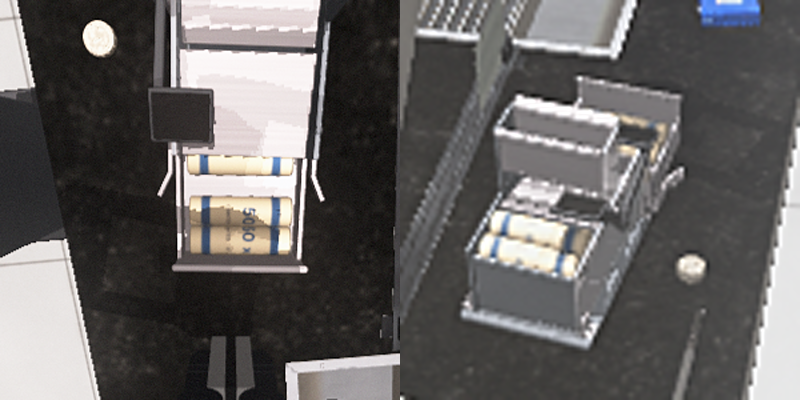

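All three rolls lie in the tray, two remain in the chute and the gate stays right. I'll check whether the impact shifted the tray, using the rim ends at wrist (280,203) and (380,202).

Run:
```python
from h import *
from station import ctrl
o=ctrl.get_obs();q=pickle.load(open('w3.pkl','rb'))
pickle.dump((o['tool_pos'],o['tool_rot'],*q[2:]),open('w5.pkl','wb'))
T=np.array([.484,.105]);R=Ro.from_euler('z',-5.9,degrees=True).as_matrix()[:2,:2]
for a in [(280,203.5,.056),(380,203.5,.056),(286,87,.102)]:
    w=wp(*a,'w5.pkl');print(w,np.round(R.T@(w[:2]-T),4))
```

```text
[ 0.4065 -0.0849  0.056 ] [-0.0576 -0.1969]
[ 0.5159 -0.0952  0.056 ] [ 0.0523 -0.1959]
[0.433  0.0308 0.102 ] [-0.0431 -0.079 ]
```

```bash
python3 -c "
from station import ctrl
print(ctrl.finish_job())"
```

```text
the job is handed in; nothing more can be done
None
```

The job is handed in: the tray is home in its runners, the gate is rocked fully right, the three held-up rolls are in the tray and the other two are still in the chute, all confirmed in the last pictures at about 13 s of the 54 s allowed.

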